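Fetch the headlamp from behind the bulbs

TASK

The blue headlamp is hemmed in by the sleeved bulb, the reflector bulb and the spray can, so stand all three upright on the aluminium tray first, leaving the headlamp where it is. Then set the headlamp lens up on its charging cradle, squarely between the two end cheeks, and only after that put the three things back upright, each on the very spot where it stood at the start. Do not tip anything over, and leave the bottle opener, the tape roll and the glass jar where they are.

Things in the scene. Friction and masses are not known exactly. Their poses are not given: they have to be found in the camera images.
- headlamp_center (a point): Blue plastic headlamp shell lying lens up: body 42 mm along x, 62 mm along y, 30 mm high; 76 mm long in y over the strap loops, 40 mm high over the black round lens bezel. Point at its centre, 20 mm above its underside. Pinch its long flat faces (42 mm apart, normal to x) 15 to 24 mm above the underside. z up through the lens. About 80 g.
- sleeved_bulb_center (a point): Large bayonet bulb standing cap up in a square cardboard sleeve (60 x 60 mm, 80 mm high). Neck (25 mm) and 22 mm steel bayonet cap stick up out of it, cap from 93 to 118 mm up, 120 mm high in all. Point on its upright axis, 60 mm above its underside; z up, x and y square to the sleeve. Grasp cap or sleeve. About 100 g.
- reflector_bulb_center (a point): Bayonet reflector bulb standing on its flat round face, no sleeve: white cone, 63 mm across at the foot, narrowing to a 25 mm neck at 70 mm; 22 mm steel bayonet cap from 77 to 102 mm up; 104 mm high in all. Point on its upright axis, 52 mm above its underside; z up. Grasp the cap. About 90 g.
- spray_can_center (a point): Steel spray can with a white band and a black cap: 50 mm across, straight up to 98 mm, 130 mm high with the cap. Point on its upright axis, 65 mm above its underside; z up. Grasp it round the body, for instance 80 mm up. 120 to 240 g.
- tray: Shallow aluminium tray, the side area, fixed. 290 mm along its x, 130 mm along its y, rim 14 mm high, walls and floor 5 mm thick. Origin at the centre of its underside, on the shelf; z up. Room for three things in a row along its x, 85 mm apart.
- cradle: Black plastic charging cradle, fixed: flat plate 74 mm (x) by 108 mm (y), its top 10 mm above the shelf, two end cheeks at y = +50 and -50 mm (8 mm thick, 44 mm along x, top at 22 mm), 92 mm clear between them; long sides open. The headlamp lies with its long side along the cradle's y, either way round. Origin at the centre of the underside; z up.
- opener: Flat steel bottle opener, about 135 mm long along its x, 38 mm wide, 5 mm thick, lying on the shelf; stays where it is. Origin under the middle.
- tape: Grey roll of tape lying flat, 60 mm across, 22 mm high; stays where it is. Origin at the centre of its underside.
- jar: Small glass jar with a metal lid, 52 mm across, 62 mm high; stays where it is. Origin at the centre of its underside.
Not all that is in view belongs to the job. What is shaped like the part that bears sleeved_bulb_center but green is not meant. Leave any orange look-alike of the part that bears reflector_bulb_center alone.

How it is judged:
By the outcome, as a careful person would: the job done as asked, in the order asked, and still so for the second after the job is handed in, with the robot touching nothing.
It also fails if it takes over 141 s, if anything falls off the work surface, if the arm or the gripper's body presses on something with over 40 N, if the wrist force passes 120 N, or if a joint passes its speed limit or range.

ROBOT

A 7-joint arm with a two-finger parallel gripper is mounted at the origin on the work surface. World frame = base frame: x ahead of the robot, y to its left, z up, the work surface at z = 0. Lengths are in m, angles in rad, forces in N, time in s.
With the tool pointing down it reaches from about 0.35 to 0.9 m from the base axis. Payload 19.9 kg.
Tool frame: the origin (TCP) lies between the finger pads; the fingertips stand manip.tcp_to_tips ahead of it and the grasp point (between the pads) lies 8 mm behind it (manip.tcp_to_tips is the distance from the TCP to the fingertips, in m); z points along the fingers, y is the direction in which the jaws open and shut (so a half turn about z gives the same grasp; the last joint's range is limited). The gripper opens to 85 mm and grips with 20 to 120 N. Pads are 22 mm wide; open, the fingers measure 114 mm over their backs; the gripper's body (76 mm by 85 mm) begins 54 mm behind the grasp point. The pads swing forward as they close: fully open they stand 13 mm farther back than shut.
Start: joints at [-1.337, 0.417, -0.01, 1.614, 0.005, 1.111, -0.053], TCP at [0.17, 0.601, 0.242] pointing down, gripper open.
Joint ranges: [-2.81, 2.81], [-0.39, 2.02], [-1.27, 1.25], [0.06, 2.57], [-1.19, 4.33], [0.19, 2], [-2.82, 2.82]. Speed limits (rad/s): [1.89, 1.89, 2.39, 2.39, 3.01, 3.01, 3.01].

INTERFACE

Orientations are given as a unit quaternion [w, x, y, z].
In Python, from station import manip gives the robot as it stands. The module is installed in compiled form; this text tells all that it offers.
- The arm moves only by the tool step_arm, never from a script. Its argument "series" is a list of rows, each a list of 3 entries, a list of its own where there are three numbers: the finger opening in mm, from 0 to 85.4, then the shift along the tool's x, y, z in mm, then the turn, a rotation vector about the tool's x, y, z in degrees. In form: [[claw, [dx, dy, dz], [rx, ry, rz]], ...]. A call has 1 to 10 rows; each row shifts and turns the commanded pose from where the row before left it, along the tool's axes as they then stand; what a row does not reach is not made up. A row lasts 1/12 s, in which the tool goes at most 41.7 mm and 7.16 degrees, less where a joint would pass 70% of its speed; a pose out of reach is approached as far as the arm can. A call is refused whole if a number of a shift passes 41.7 or a number of a turn 7.16, either way. A call with a gripper value outside its range is refused whole. The fingers move at their own pace and stop on an object; "grip_force" is the grip in N (left out, the last holds). Time passes only in rows, so rows that do not move let the fingers close. It gives the time, the measured TCP pose, the force and the opening at its end, in the units of the state.
- manip.read_state(): the state, without advancing time (a new reading comes with each control period).
- manip.get_image(name): name is "scene" or "top"; returns a dict with "pixels" (384x512x3 uint8, blue, green, red), "fovy" (degrees; the focal length in pixels is half the picture's height over the tangent of half this angle, whatever the lens; pixels are square), "cx", "cy" (the principal point, pixels), "k1" (the pictures are not rectified: a ray, as slopes to the right and down, at radius r is drawn at 1 + k1 r^2 times it, then the intrinsics apply), "R" (3x3) and "t" (3): a world point X has camera coordinates R X + t. Camera axes: x right, y down, z forward; pixel columns grow to the right and rows downward; lengths in m; the calibration is good to about 2 mm. A picture is of the moment at which its call begins. There is no depth.
- manip.sign_off(): hands the job in, once; it reports no verdict.
The state is a dict: "t": time; "qpos": joint angles; "joint_velocities": joint speeds; "joint_torque": joint torques, N m; "ee_pos": TCP position; "eef_rot": TCP orientation; "wrist_force": force on the tool from outside, world axes, zero at the start; "ft_torque": the same for the moment, N m; "grip_width": finger opening in m.
Only numpy, scipy, OpenCV 4.12 (cv2) and the standard library are available. Lean on these libraries where they do the work, as an engineer would, in place of code of your own. Each camera call takes 0.05 s, during which the arm holds its last target. There are 200 camera calls.

## Working session

There is one attempt and no reset: what is moved stays moved. The work goes in short steps, Python scripts to look and compute and a tool call to move; the robot and the scene stay as the last step left them, time stands still between calls to the robot, and variables do not carry over. Pictures are saved under pics/ and viewed, about 12 in all and at most 16, crops included, and the job is handed in when it is done.

Besides the shell and the picture viewer there is one more tool, called after "Call:" as a command line: name --argument value ..., lists and objects as JSON in quotes. step_arm: Moves the arm, as the interface text tells. Its arguments: {"type":"object","properties":{"series":{"type":"array","items":{"type":"array"}},"grip_force":{"type":"number"}},"required":["series"]}

```bash
mkdir -p pics; ls
cat > h.py <<'E'
import numpy as np, cv2
from station import manip
def grab(n,fn=None):
    im=manip.get_image(n)
    if fn: cv2.imwrite('pics/'+fn,im['pixels'])
    return im
def K(im):
    f=im['pixels'].shape[0]/2/np.tan(np.radians(im['fovy'])/2)
    return f
def ray(im,u,v):
    f=K(im); d=np.array([(u-im['cx'])/f,(v-im['cy'])/f]); s=d.copy()
    for _ in range(20): s=d/(1+im['k1']*(s@s))
    R=np.array(im['R']); t=np.array(im['t'])
    return -R.T@t, R.T@np.array([s[0],s[1],1])
def onz(im,u,v,z):
    o,d=ray(im,u,v); return o+d*(z-o[2])/d[2]
def proj(im,X):
    c=np.array(im['R'])@np.array(X)+np.array(im['t']); s=c[:2]/c[2]
    return s*(1+im['k1']*(s@s))*K(im)+[im['cx'],im['cy']]
E
python3 - <<'E'
from h import *
for n in('scene','top'):
    im=grab(n,n+'0.png'); o,d=ray(im,256,192); print(n,im['fovy'],im['cx'],im['cy'],im['k1'],o,d)
s=manip.read_state(); print(s['ee_pos'],s['eef_rot'],s['grip_width'],manip.tcp_to_tips,s['t'])
E
```

```text
pics
scene 42.16693794089223 255.5144583786334 193.03789998739174 -0.03566181360130895 [1.33242499 0.64182664 0.93030771] [-0.57387004 -0.49763106 -0.65041664]
top 57.484298474583184 250.2531542427027 193.8029293818081 -0.06499966766423096 [ 0.50883203 -0.00565491  0.96923782] [ 0.07635491 -0.03004289 -0.99677648]
[0.17012833 0.60109319 0.2417293 ] [-4.13487484e-05  1.37474128e-01  9.90505208e-01 -5.43639117e-04] 0.0853171769176975 0.011 0.1
```

View pics/scene0.png

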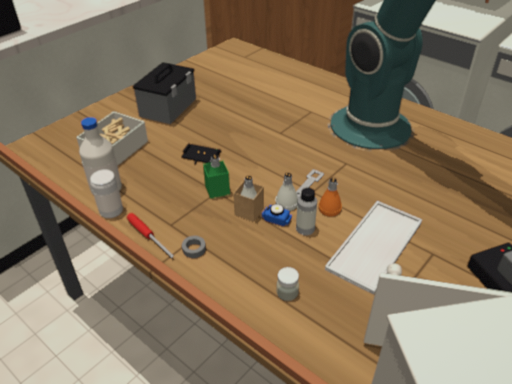

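View pics/top0.png

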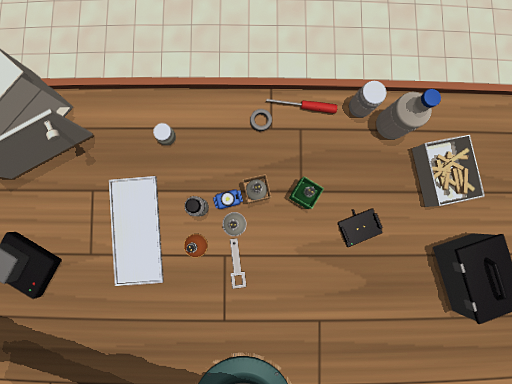

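Top view: can (196,206), headlamp (228,199), sleeved bulb (257,189), reflector bulb (234,224), opener (237,262), tray (135,230), cradle (360,228), tape (261,120), jar (163,133). Lookalikes: green sleeve (307,193), orange reflector bulb (196,245). Scene view: the same at can (307,212), lamp (277,214), sleeve (249,200), reflector (288,192), green (216,177), orange (331,197).

Run:
```python
from h import *
a=grab('top')['pixels'];b=grab('scene')['pixels']
c=cv2.resize(a[170:290,175:335],None,fx=5,fy=5,interpolation=cv2.INTER_CUBIC)
cv2.imwrite('pics/c1.png',c)
d=cv2.resize(b[135:255,190:350],None,fx=5,fy=5,interpolation=cv2.INTER_CUBIC)
cv2.imwrite('pics/c2.png',d)
e=np.hstack([cv2.resize(a[165:295,95:175],None,fx=4,fy=4,interpolation=cv2.INTER_CUBIC),cv2.resize(a[195:260,325:395],None,fx=6,fy=8,interpolation=cv2.INTER_CUBIC)])
cv2.imwrite('pics/c3.png',e)
```

```text
(no output)
```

View pics/c1.png

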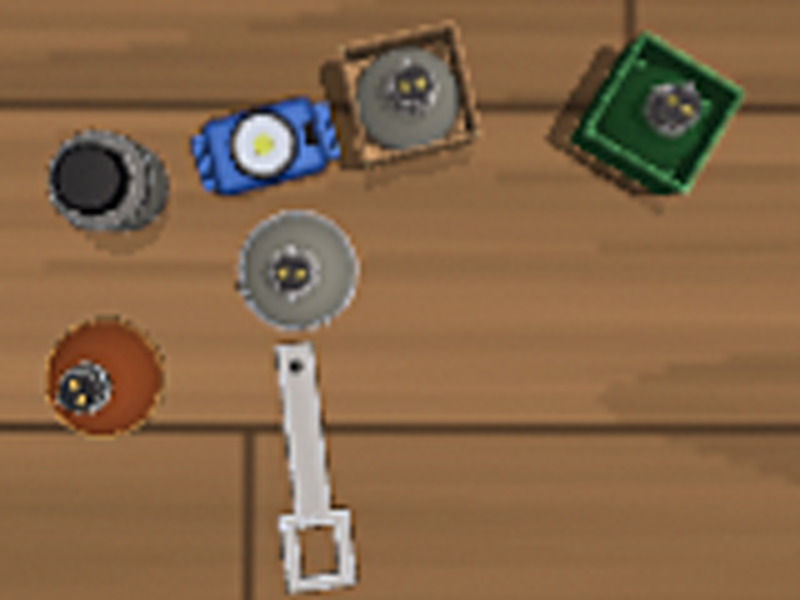

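View pics/c2.png

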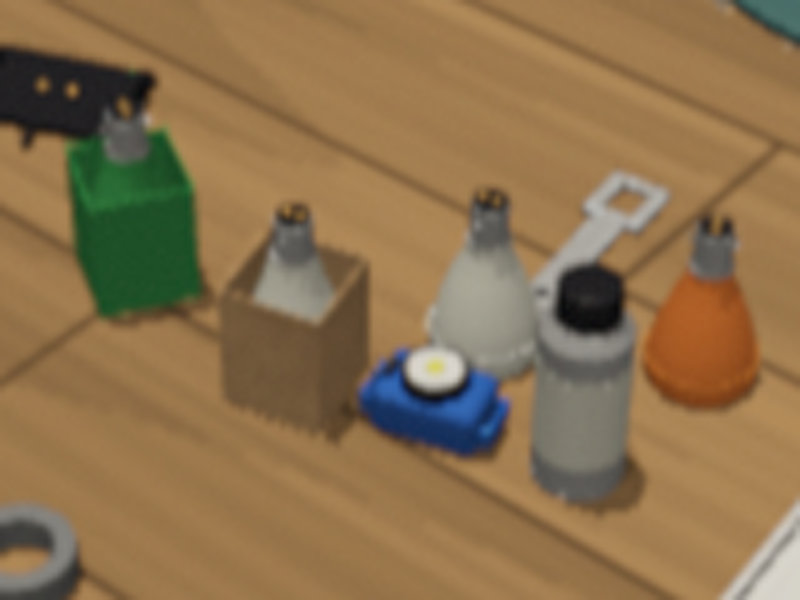

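View pics/c3.png

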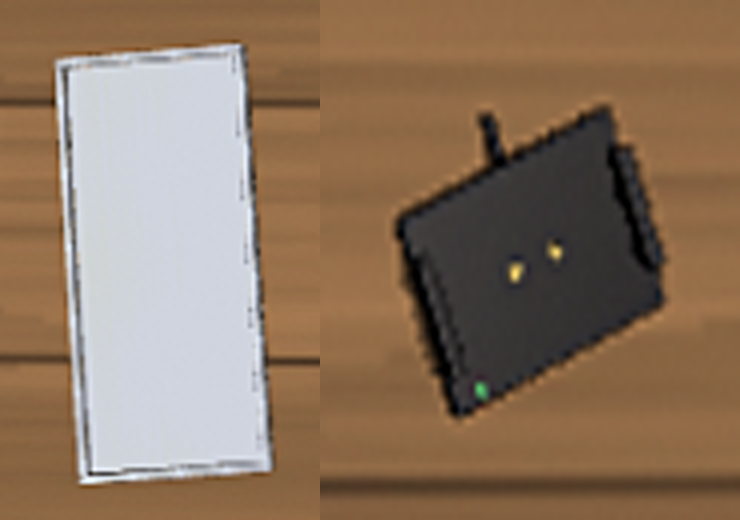

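Choices confirmed: brown-sleeve bulb crop (410,90), grey reflector bulb (297,270), grey can (100,180), headlamp (263,145); green (650,115) and orange (105,378) left alone.

```bash
cat > m.py <<'E'
from h import *
def cen(mask,box,minA=8):
    u0,v0,u1,v1=box; m=np.zeros_like(mask); m[v0:v1,u0:u1]=mask[v0:v1,u0:u1]
    n,l,s,c=cv2.connectedComponentsWithStats(m.astype(np.uint8)); i=1+np.argmax(s[1:,4]); return c[i],s[i],(l==i).astype(np.uint8)
def rect(m): 
    c=max(cv2.findContours(m,0,2)[0],key=cv2.contourArea); return cv2.minAreaRect(c),cv2.boxPoints(cv2.minAreaRect(c))
def ang(im,box,z):
    P=np.array([onz(im,*p,z) for p in box]); e=[P[(i+1)%4]-P[i] for i in range(4)]
    L=[np.linalg.norm(x) for x in e]; k=int(np.argmax(L)); a=np.degrees(np.arctan2(e[k][1],e[k][0]))%180
    return P.mean(0),a,np.round(L,4)
E
python3 - <<'E'
from m import *
a=grab('top');b=grab('scene')
def up(P,o,s=(5,5)): return [((p[0]+.5)/s[0]-.5+o[0],(p[1]+.5)/s[1]-.5+o[1]) for p in P]
T=lambda *p: up(p,(175,170)); S=lambda *p: up(p,(190,135))
hv=cv2.cvtColor(a['pixels'],cv2.COLOR_BGR2HSV); H,Sa,V=[hv[...,i].astype(int) for i in range(3)]
hb=cv2.cvtColor(b['pixels'],cv2.COLOR_BGR2HSV)
np.set_printoptions(precision=4,suppress=True)
# can cap
c,s,m=cen((V<75)&(Sa<90),(183,190,212,220)); print('cancap px',c,s, onz(a,*c,.13))
c2,s2,m2=cen((hb[...,2]<75),(295,185,320,205)); print(' scene capcentroid',c2,s2,'pred mid',proj(b,np.r_[onz(a,*c,.13)[:2],.115]))
# headlamp blue
m=(H>95)&(H<130)&(Sa>110)
c,s,mm=cen(m,(205,180,245,215)); r,bx=rect(mm); print('lamp',c,r,ang(a,bx,.022))
c,s,mm=cen((Sa<60)&(V>170),(215,185,240,212)); print('lens',c,s,onz(a,*c,.04))
# reflector
print('refl cap',onz(a,*T((293,270))[0],.104),'base',onz(a,*T((298,270))[0],.004))
print(' scene', onz(b,*S((491,198))[0],.104))
# sleeve
P=T((340,47),(455,25),(479,133),(360,165)); print('sleeve',ang(a,P,.08)); Q=[onz(a,*p,.08) for p in P]; print(np.array(Q)); print('cap',onz(a,*T((411,85))[0],.118),'scene cap',onz(b,*S((294,214))[0],.119))
P=S((222,293),(275,240),(368,262),(318,320)); print('sleeve scene',ang(b,P,.08));
P=up(((57,60),(242,45),(271,468),(81,482)),(95,165),(4,4)); print('tray',ang(a,P,.014))
P=up(((398-320,220),(608-320,107),(662-320,303),(456-320,415)),(325,195),(6,8)); print('cradle plate',ang(a,P,.01)); print(np.array([onz(a,*p,.01) for p in P]))
m=(V<85)&(Sa<110); c,s,mm=cen(m,(330,205,390,255)); r,bx=rect(mm);print('cradle mask',c,s,ang(a,bx,.012))
print('orange',onz(a,*T((84,388))[0],.104),'green',onz(a,*T((672,108))[0],.118))
print('opener',[onz(a,*p,.005)[:2] for p in T((293,345),(320,588))])
E
```

```text
cancap px [192.5833 205.2444] [185 198  16  15 180] [0.5406 0.121  0.13  ]
 scene capcentroid [307.6087 194.7764] [301 188  14  14 161] pred mid [306.163  194.8242]
lamp [227.6867 199.0482] ((227.558837890625, 198.7353057861328), (15.279744148254395, 27.891597747802734), 75.96376037597656) (array([0.5628, 0.0428, 0.022 ]), np.float64(104.33737996680446), array([0.0756, 0.0415, 0.0754, 0.0414]))
lens [227.0723 198.1928] [222 193  11  11  83] [0.5632 0.0432 0.04  ]
refl cap [0.4968 0.0243 0.104 ] base [0.4954 0.025  0.004 ]
 scene [0.4936 0.027  0.104 ]
sleeve (array([ 0.587 , -0.0332,  0.08  ]), np.float64(105.28106447439129), array([0.0599, 0.0567, 0.0628, 0.0612]))
[[ 0.6101  0.0018  0.08  ]
 [ 0.6217 -0.0569  0.08  ]
 [ 0.5664 -0.0692  0.08  ]
 [ 0.5498 -0.0086  0.08  ]]
cap [ 0.5873 -0.0332  0.118 ] scene cap [ 0.5851 -0.0319  0.119 ]
sleeve scene (array([ 0.5891, -0.0279,  0.08  ]), np.float64(107.12983977052558), array([0.0511, 0.0532, 0.0534, 0.0549]))
tray (array([0.4764, 0.2949, 0.014 ]), np.float64(4.775878529527771), array([0.1289, 0.2882, 0.13  , 0.2882]))
cradle plate (array([ 0.4862, -0.3216,  0.01  ]), np.float64(111.5576740667915), array([0.1064, 0.072 , 0.1042, 0.0717]))
[[ 0.5003 -0.2595  0.01  ]
 [ 0.5394 -0.3585  0.01  ]
 [ 0.4716 -0.3827  0.01  ]
 [ 0.4335 -0.2857  0.01  ]]
cradle mask [360.266 226.946] [ 338  209   44   38 1000] (array([ 0.4942, -0.3203,  0.012 ]), np.float64(111.89006654798054), array([0.1114, 0.0887, 0.111 , 0.0879]))
orange [0.4386 0.1265 0.104 ] green [ 0.5766 -0.1612  0.118 ]
opener [array([0.4545, 0.0274]), array([0.3227, 0.012 ])]
```

Call:
step_arm --series '[[85,[0,0,0],[0,0,-5.3]],[85,[0,0,0],[0,0,-5.3]],[85,[0,0,0],[0,0,-5.2]],[85,[-18.5,-24,0],[0,0,0]],[85,[-18.5,-24,0],[0,0,0]],[85,[-18.5,-24,0],[0,0,0]],[85,[-18.5,-24,0],[0,0,0]],[85,[-18.5,-24,0],[0,0,0]],[85,[-18.5,-24,0],[0,0,0]],[85,[-18.5,-24,0],[0,0,0]]]' --grip_force 40

```text
t: 1.13
ee_pos: [0.3004, 0.4321, 0.2424]
eef_rot: [0.0, 0.0, 1.0, 0.0]
wrist_force: [0.5, 0.0, -0.3]
grip_width: 0.085
```

Call:
step_arm --series '[[85,[-18.5,-24,0],[0,0,0]],[85,[-18.5,-24,0],[0,0,0]],[85,[-18.5,-24,0],[0,0,0]],[85,[-18.5,-24,0],[0,0,0]],[85,[-18.5,-24,0],[0,0,0]],[85,[-18.5,-24,0],[0,0,0]],[85,[-18.5,-24,0],[0,0,0]],[85,[-18.5,-24,0],[0,0,0]],[85,[-18.5,-24,0],[0,0,0]],[85,[-18.5,-24,0],[0,0,0]]]'

```text
t: 1.97
ee_pos: [0.4854, 0.192, 0.2425]
eef_rot: [0.0, -0.0, 1.0, 0.0]
wrist_force: [-0.2, 0.5, -0.5]
grip_width: 0.0849
```

Call:
step_arm --series '[[85,[-18,-23.5,0],[0,0,0]],[85,[-18,-23.5,0],[0,0,0]],[85,[-18,-23,0],[0,0,0]],[85,[0,0,0],[0,0,0]],[85,[0,0,20],[0,0,0]],[85,[0,0,25],[0,0,0]],[85,[0,0,25],[0,0,0]]]'

```text
t: 2.55
ee_pos: [0.5389, 0.1233, 0.1718]
eef_rot: [0.001, 0.0, 1.0, 0.0]
wrist_force: [-0.1, -0.4, -0.2]
grip_width: 0.0851
```

Run:
```python
from h import *
b=grab('scene')['pixels']
cv2.imwrite('pics/d1.png',cv2.resize(b[115:245,220:380],None,fx=5,fy=4.6,interpolation=cv2.INTER_CUBIC))
print(manip.read_state()['ee_pos'])
```

```text
[0.53662537 0.12291164 0.16696559]
```

View pics/d1.png

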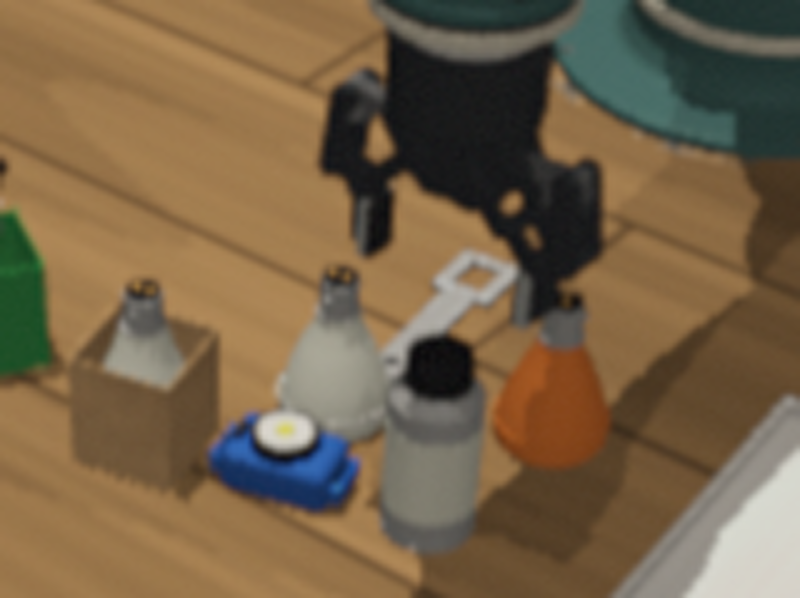

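Gripper hangs centred over the can (tips at crop (370,250)/(525,320), cap at (440,365)).

Call:
step_arm --series '[[85,[-2,0,20],[0,0,0]],[85,[0,0,25],[0,0,0]],[85,[0,0,25],[0,0,0]],[85,[0,0,18],[0,0,0]],[85,[0,0,0],[0,0,0]],[85,[0,0,0],[0,0,0]]]'

```text
t: 3.1
ee_pos: [0.5406, 0.1233, 0.0846]
eef_rot: [-0.0, 0.0, 1.0, -0.0]
wrist_force: [1.3, -0.6, -0.3]
grip_width: 0.0849
```

Call:
step_arm --series '[[40,[0,0,0],[0,0,0]],[40,[0,0,0],[0,0,0]],[40,[0,0,0],[0,0,0]],[40,[0,0,0],[0,0,0]],[40,[0,0,0],[0,0,0]],[40,[0,0,0],[0,0,0]],[40,[0,0,0],[0,0,0]]]'

```text
t: 3.68
ee_pos: [0.5416, 0.1235, 0.0858]
eef_rot: [0.001, 0.0, 1.0, 0.0]
wrist_force: [-1.7, -2.1, 11.5]
grip_width: 0.0483
```

Call:
step_arm --series '[[85,[0,0,0],[0,0,0]],[85,[0,0,0],[0,0,0]],[85,[0,0,0],[0,0,0]],[85,[0,0,4],[0,0,0]],[85,[0,0,4],[0,0,0]],[85,[0,0,0],[0,0,0]],[85,[0,0,0],[0,0,0]]]'

```text
t: 4.27
ee_pos: [0.5404, 0.1232, 0.0759]
eef_rot: [-0.0, 0.0, 1.0, -0.0]
wrist_force: [0.5, -0.2, -0.4]
grip_width: 0.0853
```

Call:
step_arm --series '[[40,[0,0,0],[0,0,0]],[40,[0,0,0],[0,0,0]],[40,[0,0,0],[0,0,0]],[40,[0,0,0],[0,0,0]],[40,[0,0,0],[0,0,0]],[40,[0,0,0],[0,0,0]],[40,[0,0,0],[0,0,0]]]'

```text
t: 4.85
ee_pos: [0.5409, 0.1233, 0.0766]
eef_rot: [0.0, 0.0, 1.0, -0.0]
wrist_force: [-1.2, -0.6, 4.5]
grip_width: 0.0489
```

Call:
step_arm --series '[[40,[0,0,-10],[0,0,0]],[40,[0,0,-20],[0,0,0]],[40,[0,0,-20],[0,0,0]],[40,[0,0,-10],[0,0,0]],[40,[-2,20,0],[0,0,0]],[40,[-4,30,0],[0,0,0]],[40,[-4,30,0],[0,0,0]],[40,[-4,30,0],[0,0,0]],[40,[-4,30,0],[0,0,0]],[40,[-2,25,0],[0,0,0]]]'

```text
t: 5.68
ee_pos: [0.5605, 0.2907, 0.1363]
eef_rot: [-0.0, -0.001, 1.0, 0.0]
wrist_force: [0.6, -0.5, -1.2]
grip_width: 0.0488
```

Call:
step_arm --series '[[40,[0,14,0],[0,0,0]],[40,[0,0,0],[0,0,0]],[40,[0,0,15],[0,0,0]],[40,[0,0,15],[0,0,0]],[40,[0,0,12],[0,0,0]],[40,[0,0,8],[0,0,0]],[40,[0,0,0],[0,0,0]],[40,[0,0,0],[0,0,0]]]'

```text
t: 6.35
ee_pos: [0.5607, 0.3019, 0.0863]
eef_rot: [-0.0, 0.0, 1.0, -0.0]
wrist_force: [-0.7, 0.7, -1.5]
grip_width: 0.0489
```

Call:
step_arm --series '[[40,[0,0,2.5],[0,0,0]],[40,[0,0,1.5],[0,0,0]],[40,[0,0,0],[0,0,0]],[85,[0,0,0],[0,0,0]],[85,[0,0,0],[0,0,0]],[85,[0,0,0],[0,0,0]],[85,[0,0,0],[0,0,0]],[85,[0,0,0],[0,0,0]]]'

```text
t: 7.02
ee_pos: [0.5608, 0.3024, 0.0825]
eef_rot: [0.0, 0.0, 1.0, 0.0]
wrist_force: [0.8, -0.3, -0.5]
grip_width: 0.0848
```

Call:
step_arm --series '[[85,[0,0,-15],[0,0,0]],[85,[0,0,-25],[0,0,0]],[85,[0,0,-30],[0,0,0]],[85,[0,0,-30],[0,0,0]],[85,[0,0,-30],[0,0,0]],[85,[0,0,0],[0,0,0]]]'

```text
t: 7.52
ee_pos: [0.5627, 0.3033, 0.2184]
eef_rot: [0.003, 0.0, 1.0, 0.002]
wrist_force: [0.7, 0.4, -0.2]
grip_width: 0.0848
```

Run:
```python
from m import *
a=grab('top')['pixels'];b=grab('scene')['pixels']
cv2.imwrite('pics/d2.png',np.vstack([cv2.resize(a[160:290,95:295],None,fx=3,fy=2.3),cv2.resize(b[120:270,220:420],None,fx=3,fy=2)]))
```

```text
(no output)
```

View pics/d2.png

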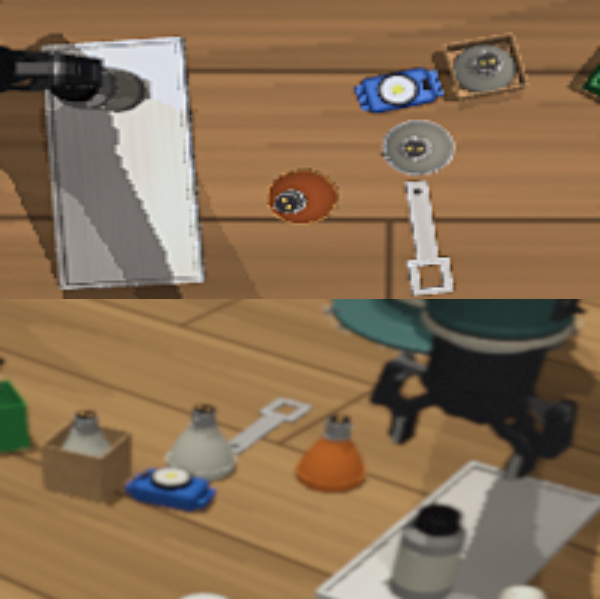

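The can stands on the tray's far slot (crop (430,550)); others undisturbed.

Call:
step_arm --series '[[60,[6.5,-20,0],[0,0,0]],[60,[6.5,-30,0],[0,0,0]],[60,[6.5,-30,0],[0,0,0]],[60,[6.5,-30,0],[0,0,0]],[60,[6.5,-30,0],[0,0,0]],[60,[6.5,-30,0],[0,0,0]],[60,[6.5,-30,0],[0,0,0]],[60,[6.5,-30,0],[0,0,0]],[60,[6.5,-26,0],[0,0,0]],[60,[6.5,-20.5,0],[0,0,0]]]'

```text
t: 8.45
ee_pos: [0.4946, 0.0236, 0.2114]
eef_rot: [-0.001, 0.001, 1.0, -0.0]
wrist_force: [0.0, 0.6, -0.3]
grip_width: 0.0598
```

Call:
step_arm --series '[[60,[0,0,20],[0,0,0]],[60,[0,0,30],[0,0,0]],[60,[0,0,20],[0,0,0]],[60,[0,0,0],[0,0,0]],[60,[0,0,0],[0,0,0]],[60,[0,0,0],[0,0,0]]]'

```text
t: 8.95
ee_pos: [0.496, 0.0258, 0.143]
eef_rot: [0.0, -0.0, 1.0, -0.0]
wrist_force: [-0.1, 0.3, 0.6]
grip_width: 0.0602
```

Run:
```python
from m import *
a=grab('top')['pixels'];b=grab('scene')['pixels']
cv2.imwrite('pics/d3.png',np.hstack([cv2.resize(a[180:260,190:270],None,fx=5,fy=5,interpolation=2),cv2.resize(b[120:220,240:320],None,fx=5,fy=4,interpolation=2)]))
print(manip.read_state()['ee_pos'])
```

```text
[0.49627818 0.02595237 0.14342386]
```

View pics/d3.png

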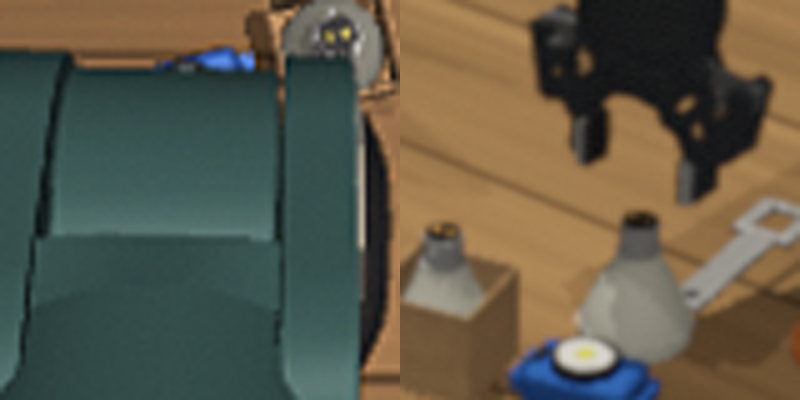

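Fingers straddle the reflector bulb's cap (tips (588,155)/(690,195), cap (640,215)).

Call:
step_arm --series '[[60,[0,0,20],[0,0,0]],[60,[0,0,25],[0,0,0]],[60,[0,0,16],[0,0,0]],[60,[0,0,0],[0,0,0]],[60,[0,0,0],[0,0,0]],[12,[0,0,0],[0,0,0]],[12,[0,0,0],[0,0,0]],[12,[0,0,0],[0,0,0]],[12,[0,0,0],[0,0,0]],[12,[0,0,0],[0,0,0]]]' --grip_force 30

```text
t: 9.88
ee_pos: [0.4964, 0.0257, 0.0824]
eef_rot: [0.001, 0.0, 1.0, 0.0]
wrist_force: [-1.2, -2.0, 9.0]
grip_width: 0.0233
```

Call:
step_arm --series '[[12,[0,0,0],[0,0,0]],[12,[0,0,0],[0,0,0]]]'

```text
t: 10.05
ee_pos: [0.4965, 0.0257, 0.0824]
eef_rot: [0.001, 0.0, 1.0, 0.0]
wrist_force: [-1.2, -1.2, 9.0]
grip_width: 0.0231
```

Call:
step_arm --series '[[12,[0,0,-15],[0,0,0]],[12,[0,0,-30],[0,0,0]],[12,[0,0,-35],[0,0,0]],[12,[0,0,-30],[0,0,0]],[12,[0,0,-10],[0,0,0]],[12,[6,15,0],[0,0,0]],[12,[10,25,0],[0,0,0]],[12,[12,30,0],[0,0,0]],[12,[12,30,0],[0,0,0]],[12,[12,30,0],[0,0,0]]]'

```text
t: 10.88
ee_pos: [0.4429, 0.157, 0.2016]
eef_rot: [0.0, 0.0, 1.0, 0.0]
wrist_force: [0.9, 0.1, -1.0]
grip_width: 0.0233
```

Call:
step_arm --series '[[12,[12,30,0],[0,0,0]],[12,[12,30,0],[0,0,0]],[12,[12,30,0],[0,0,0]],[12,[10,26,0],[0,0,0]],[12,[6,16,0],[0,0,0]],[12,[0,0,15],[0,0,0]],[12,[0,0,30],[0,0,0]],[12,[0,0,30],[0,0,0]],[12,[0,0,20],[0,0,0]],[12,[0,0,10],[0,0,0]]]'

```text
t: 11.72
ee_pos: [0.3907, 0.2872, 0.0942]
eef_rot: [-0.001, -0.0, 1.0, -0.001]
wrist_force: [-0.7, -0.3, -1.7]
grip_width: 0.0232
```

Call:
step_arm --series '[[12,[0,0,5],[0,0,0]],[12,[0,0,0],[0,0,0]],[12,[0,0,2],[0,0,0]],[12,[0,0,1],[0,0,0]],[12,[0,0,0],[0,0,0]],[12,[0,0,0],[0,0,0]]]'

```text
t: 12.22
ee_pos: [0.392, 0.2881, 0.0889]
eef_rot: [0.0, 0.0, 1.0, 0.0]
wrist_force: [-0.5, -0.5, -0.5]
grip_width: 0.0231
```

Call:
step_arm --series '[[12,[0,0,1],[0,0,0]],[12,[0,0,1],[0,0,0]],[12,[0,0,0],[0,0,0]],[60,[0,0,0],[0,0,0]],[60,[0,0,0],[0,0,0]],[60,[0,0,0],[0,0,0]],[60,[0,0,0],[0,0,0]],[60,[0,0,-20],[0,0,0]],[60,[0,0,-30],[0,0,0]],[60,[0,0,-35],[0,0,0]]]'

```text
t: 13.05
ee_pos: [0.3909, 0.2872, 0.1712]
eef_rot: [-0.001, 0.0, 1.0, -0.001]
wrist_force: [-0.3, -0.1, -0.1]
grip_width: 0.0598
```

Call:
step_arm --series '[[60,[0,0,-35],[0,0,0]],[60,[0,0,-10],[0,0,0]],[60,[0,0,0],[0,0,0]],[60,[0,0,0],[0,0,0]]]'

```text
t: 13.38
ee_pos: [0.3917, 0.288, 0.2162]
eef_rot: [0.0, -0.0, 1.0, 0.0]
wrist_force: [-0.2, -0.6, -0.7]
grip_width: 0.06
```

Run:
```python
from m import *
a=grab('top')['pixels'];b=grab('scene')['pixels']
cv2.imwrite('pics/d4.png',np.hstack([cv2.resize(a[160:290,95:275],None,fx=2.2,fy=3,interpolation=2),cv2.resize(b[130:290,230:430],None,fx=2,fy=2.44,interpolation=2)]))
```

```text
(no output)
```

View pics/d4.png

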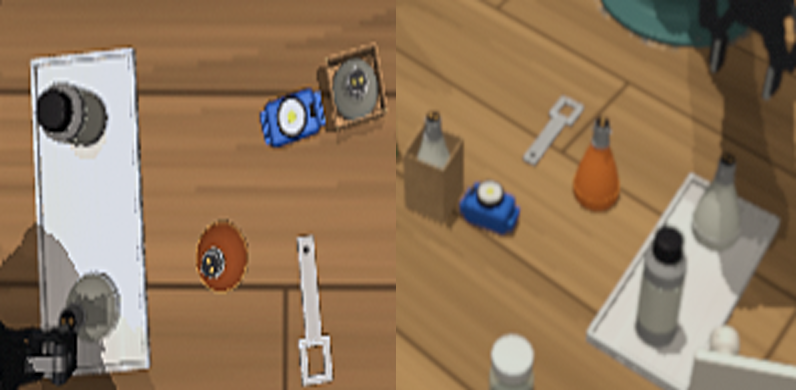

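Call:
step_arm --series '[[60,[-12,-20,0],[0,0,0]],[60,[-17,-28,0],[0,0,0]],[60,[-17,-28,0],[0,0,0]],[60,[-17,-28,0],[0,0,0]],[60,[-17,-28,0],[0,0,0]],[60,[-17,-28,0],[0,0,0]],[60,[-17,-28,0],[0,0,0]],[60,[-17,-28,0],[0,0,0]],[60,[-17,-28,0],[0,0,0]],[60,[-17,-28,0],[0,0,0]]]'

```text
t: 14.32
ee_pos: [0.5568, 0.0143, 0.2148]
eef_rot: [-0.001, 0.0, 1.0, -0.0]
wrist_force: [-0.3, -0.4, 0.1]
grip_width: 0.0601
```

Call:
step_arm --series '[[60,[-17,-28,0],[0,0,0]],[60,[-13,-20.5,0],[0,0,0]],[60,[0,0,20],[0,0,0]],[60,[0,0,25],[0,0,0]],[60,[0,0,10],[0,0,0]],[60,[0,0,0],[0,0,0]],[60,[0,0,0],[0,0,0]],[60,[0,0,0],[0,0,0]]]'

```text
t: 14.98
ee_pos: [0.5871, -0.0325, 0.1621]
eef_rot: [0.0, -0.0, 1.0, -0.0]
wrist_force: [-0.2, 0.4, 0.3]
grip_width: 0.0598
```

Run:
```python
from m import *
b=grab('scene')['pixels']
cv2.imwrite('pics/d5.png',cv2.resize(b[120:230,200:300],None,fx=5,fy=5,interpolation=2))
print(manip.read_state()['ee_pos'])
```

```text
[ 0.58718733 -0.03247333  0.16239324]
```

View pics/d5.png

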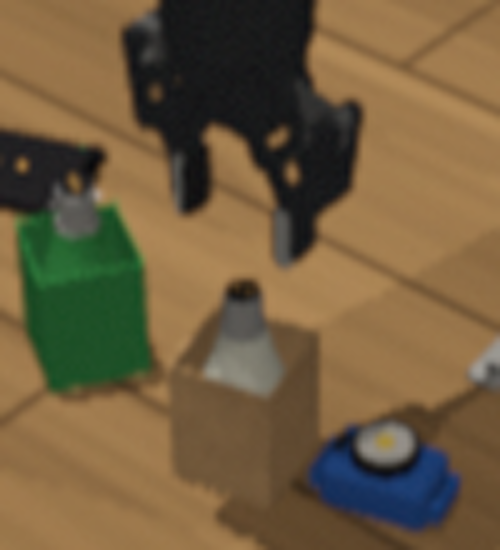

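Tips at (190,205)/(288,260), cap at (242,300): centred. Descend 64 mm and grip the cap.

Call:
step_arm --series '[[60,[0,0,20],[0,0,0]],[60,[0,0,25],[0,0,0]],[60,[0,0,19],[0,0,0]],[60,[0,0,0],[0,0,0]],[60,[0,0,0],[0,0,0]],[12,[0,0,0],[0,0,0]],[12,[0,0,0],[0,0,0]],[12,[0,0,0],[0,0,0]],[12,[0,0,0],[0,0,0]],[12,[0,0,0],[0,0,0]]]'

```text
t: 15.87
ee_pos: [0.5875, -0.033, 0.0987]
eef_rot: [0.001, 0.0, 1.0, -0.0]
wrist_force: [-0.1, -2.1, 7.9]
grip_width: 0.0227
```

Call:
step_arm --series '[[12,[0,0,0],[0,0,0]],[12,[0,0,0],[0,0,0]]]'

```text
t: 16.03
ee_pos: [0.5875, -0.033, 0.0987]
eef_rot: [0.001, 0.0, 1.0, -0.0]
wrist_force: [-0.3, -1.8, 7.7]
grip_width: 0.0226
```

Call:
step_arm --series '[[12,[0,0,-15],[0,0,0]],[12,[0,0,-30],[0,0,0]],[12,[0,0,-35],[0,0,0]],[12,[0,0,-35],[0,0,0]],[12,[0,0,-15],[0,0,0]],[12,[6,16,0],[0,0,0]],[12,[9,26,0],[0,0,0]],[12,[10,30,0],[0,0,0]],[12,[10,30,0],[0,0,0]],[12,[10,30,0],[0,0,0]]]'

```text
t: 16.87
ee_pos: [0.5411, 0.1005, 0.228]
eef_rot: [0.0, 0.0, 1.0, 0.0]
wrist_force: [0.7, 0.4, -1.1]
grip_width: 0.0229
```

Call:
step_arm --series '[[12,[10,30,0],[0,0,0]],[12,[10,30,0],[0,0,0]],[12,[10,30,0],[0,0,0]],[12,[10,30,0],[0,0,0]],[12,[10,30,0],[0,0,0]],[12,[10,30,0],[0,0,0]],[12,[6,15.5,0],[0,0,0]],[12,[0,0,0],[0,0,0]],[12,[0,0,20],[0,0,0]],[12,[0,0,30],[0,0,0]]]'

```text
t: 17.7
ee_pos: [0.4771, 0.2955, 0.1795]
eef_rot: [0.002, -0.0, 1.0, 0.002]
wrist_force: [0.1, -0.2, -1.3]
grip_width: 0.0227
```

Call:
step_arm --series '[[12,[0,0,30],[0,0,0]],[12,[0,0,25],[0,0,0]],[12,[0,0,13],[0,0,0]],[12,[0,0,3],[0,0,0]],[12,[0,0,1.5],[0,0,0]],[12,[0,0,1],[0,0,0]],[12,[0,0,0],[0,0,0]],[12,[0,0,0],[0,0,0]]]'

```text
t: 18.37
ee_pos: [0.4762, 0.2951, 0.1049]
eef_rot: [0.001, 0.0, 1.0, 0.0]
wrist_force: [-0.5, -1.0, -0.4]
grip_width: 0.0229
```

Call:
step_arm --series '[[12,[0,0,1.2],[0,0,0]],[12,[0,0,0],[0,0,0]],[12,[0,0,0],[0,0,0]],[60,[0,0,0],[0,0,0]],[60,[0,0,0],[0,0,0]],[60,[0,0,0],[0,0,0]],[60,[0,0,0],[0,0,0]],[60,[0,0,-20],[0,0,0]],[60,[0,0,-30],[0,0,0]],[60,[0,0,-35],[0,0,0]]]'

```text
t: 19.2
ee_pos: [0.4749, 0.2943, 0.1874]
eef_rot: [-0.001, 0.0, 1.0, -0.001]
wrist_force: [-0.3, 0.8, 1.1]
grip_width: 0.06
```

Call:
step_arm --series '[[60,[0,0,-30],[0,0,0]],[60,[-9,-20,0],[0,0,0]],[60,[-10,-30,0],[0,0,0]],[60,[-10,-30,0],[0,0,0]],[60,[-10,-30,0],[0,0,0]]]'

```text
t: 19.62
ee_pos: [0.5149, 0.1837, 0.2178]
eef_rot: [0.0, -0.0, 1.0, 0.0]
wrist_force: [1.3, 0.0, -0.3]
grip_width: 0.0599
```

Run:
```python
from m import *
A=grab('top');a=A['pixels'];b=grab('scene')['pixels']
cv2.imwrite('pics/d6.png',np.hstack([cv2.resize(a[160:290,95:275],None,fx=2.2,fy=3,interpolation=2),cv2.resize(b[130:290,230:430],None,fx=2,fy=2.44,interpolation=2)]))
print(manip.read_state()['ee_pos'])
```

```text
[0.5161725  0.1797524  0.21787083]
```

View pics/d6.png

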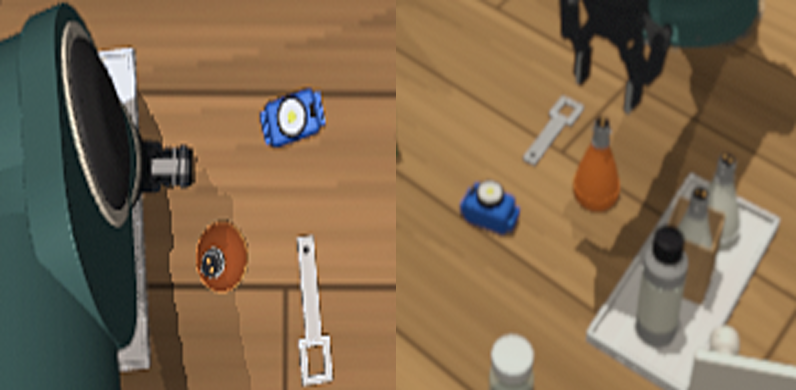

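All three stand on the tray; opener and orange bulb untouched. Now the headlamp.

Call:
step_arm --series '[[75,[-7.7,-22,0],[0,0,0]],[75,[-10,-30,0],[0,0,0]],[75,[-10,-30,0],[0,0,0]],[75,[-10,-30,0],[0,0,0]],[75,[-10,-30,0],[0,0,0]],[75,[0,0,0],[0,0,6.9]],[75,[0,0,0],[0,0,6.9]],[75,[0,0,0],[0,0,6.9]],[75,[0,0,0],[0,0,6.9]],[75,[0,0,0],[0,0,6.9]]]'

```text
t: 20.55
ee_pos: [0.5623, 0.0432, 0.2175]
eef_rot: [-0.0, 0.299, 0.954, -0.0]
wrist_force: [0.1, 0.3, -0.4]
grip_width: 0.075
```

Call:
step_arm --series '[[75,[0,0,20],[0,0,6.9]],[75,[0,0,25],[0,0,6.9]],[75,[0,0,25],[0,0,6.9]],[75,[0,0,25],[0,0,6.8]],[75,[0,0,25],[0,0,6.8]],[75,[0,0,20],[0,0,6.7]],[75,[0,0,0],[0,0,0]],[75,[0,0,0],[0,0,0]]]'

```text
t: 21.22
ee_pos: [0.562, 0.0431, 0.0773]
eef_rot: [-0.0, 0.611, 0.792, -0.001]
wrist_force: [0.2, -0.5, 0.9]
grip_width: 0.075
```

Run:
```python
from m import *
b=grab('scene')['pixels']
cv2.imwrite('pics/d7.png',cv2.resize(b[150:240,230:330],None,fx=6,fy=6,interpolation=2))
s=manip.read_state();print(s['ee_pos'],s['qpos'],s['eef_rot'])
```

```text
[0.56270359 0.04303204 0.0783514 ] [-0.53500661  0.57747699  0.52148429  1.90321966 -0.40289105  0.76544259
  0.46936694] [ 1.94301567e-04  6.10408212e-01  7.92086975e-01 -3.37776549e-05]
```

View pics/d7.png

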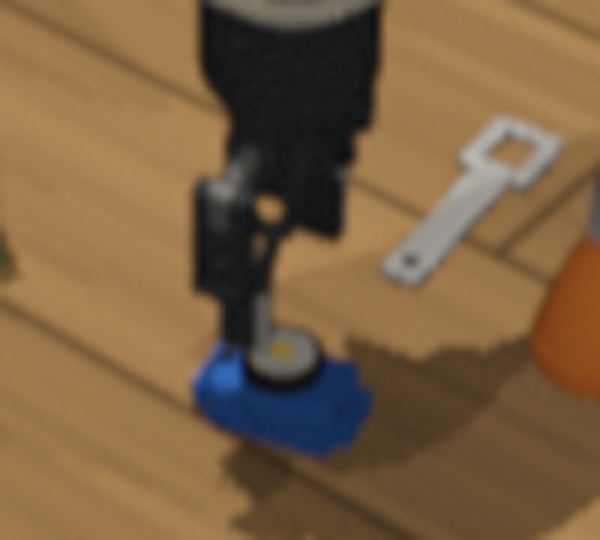

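Call:
step_arm --series '[[75,[0,0,20],[0,0,0]],[75,[0,0,20],[0,0,0]],[75,[0,0,15],[0,0,0]],[75,[0,0,10],[0,0,0]],[75,[0,0,0],[0,0,0]],[75,[0,0,0],[0,0,0]]]'

```text
t: 21.77
ee_pos: [0.5629, 0.0428, 0.0136]
eef_rot: [0.0, 0.612, 0.791, 0.0]
wrist_force: [0.1, 0.5, -0.1]
grip_width: 0.075
```

Call:
step_arm --series '[[32,[0,0,0],[0,0,0]],[32,[0,0,0],[0,0,0]],[32,[0,0,0],[0,0,0]],[32,[0,0,0],[0,0,0]],[32,[0,0,0],[0,0,0]],[32,[0,0,0],[0,0,0]],[32,[0,0,0],[0,0,0]]]'

```text
t: 22.35
ee_pos: [0.563, 0.043, 0.0136]
eef_rot: [0.0, 0.612, 0.791, 0.001]
wrist_force: [-1.7, 0.8, 10.0]
grip_width: 0.0415
```

```bash
cat > ov.py <<'E'
from m import *
def overlay(im,box,s,c,yaw,shapes):
    u0,v0,u1,v1=box; g=cv2.resize(im['pixels'][v0:v1,u0:u1],None,fx=s,fy=s,interpolation=2)
    a=np.radians(yaw); R=np.array([[np.cos(a),-np.sin(a)],[np.sin(a),np.cos(a)]])
    for hx,hy,ox,oy,z,col in shapes:
        P=[proj(im,np.r_[R@np.array([ox+sx*hx,oy+sy*hy])+c,z]) for sx,sy in((1,1),(1,-1),(-1,-1),(-1,1))]
        P=np.array([((p[0]-u0+.5)*s-.5,(p[1]-v0+.5)*s-.5) for p in P])
        cv2.polylines(g,[P.round().astype(int)],True,col,1)
    return g
CR=[(.037,.054,0,0,.01,(0,255,0)),(.022,.004,0,.05,.022,(0,0,255)),(.022,.004,0,-.05,.022,(0,0,255))]
E
python3 - <<'E'
from ov import *
c=np.array([.4862,-.3216])
g=overlay(grab('top'),(325,190,395,265),5.6,c,21.6,CR); h=overlay(grab('scene'),(170,132,240,180),5.6,c,21.6,CR)
h=cv2.copyMakeBorder(h,0,g.shape[0]-h.shape[0],0,0,cv2.BORDER_CONSTANT)
cv2.imwrite('pics/d8.png',np.hstack([g,h]))
E
```

```text
(no output)
```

View pics/d8.png

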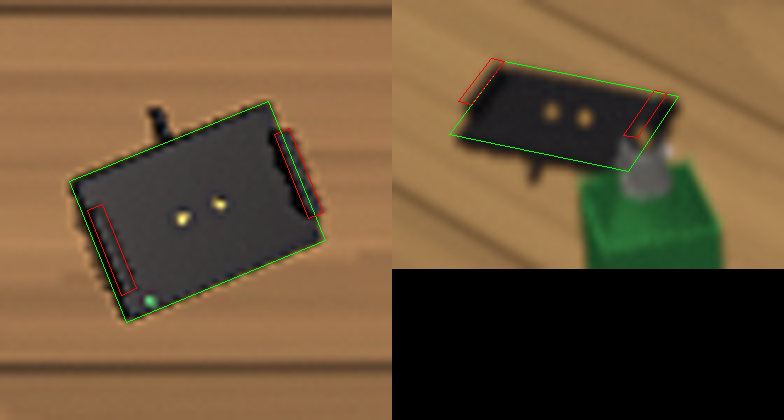

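Overlay: top fit is within about 0.5 px of the plate; the scene view is about 1 px off (calibration). Cradle accepted at (0.486, −0.322), yaw 21.6°.

Call:
step_arm --series '[[32,[0,0,-15],[0,0,0]],[32,[0,0,-30],[0,0,0]],[32,[0,0,-35],[0,0,0]],[32,[0,0,-35],[0,0,0]],[32,[0,0,-25],[0,0,0]],[32,[-18,-10,0],[0,0,0]],[32,[-27,-13,0],[0,0,0]],[32,[-30,-15,0],[0,0,0]],[32,[-30,-15,0],[0,0,0]],[32,[-30,-15,0],[0,0,0]]]'

```text
t: 23.28
ee_pos: [0.5298, -0.1061, 0.1532]
eef_rot: [0.0, 0.612, 0.791, 0.0]
wrist_force: [1.8, -0.5, -1.1]
grip_width: 0.0414
```

Call:
step_arm --series '[[32,[-30,-15,0],[0,0,0]],[32,[-30,-15,0],[0,0,0]],[32,[-30,-15,0],[0,0,0]],[32,[-30,-15,0],[0,0,0]],[32,[-30,-15,0],[0,0,0]],[32,[-27,-14,0],[0,0,0]],[32,[-21,-10,0],[0,0,0]],[32,[0,0,0],[0,0,-3.4]],[32,[0,0,0],[0,0,-3.4]],[32,[0,0,0],[0,0,0]]]'

```text
t: 24.12
ee_pos: [0.4838, -0.3218, 0.153]
eef_rot: [0.0, 0.563, 0.826, 0.0]
wrist_force: [0.5, -0.2, -1.3]
grip_width: 0.0411
```

Call:
step_arm --series '[[32,[0,0,20],[0,0,0]],[32,[0,0,30],[0,0,0]],[32,[0,0,25],[0,0,0]],[32,[0,0,15],[0,0,0]],[32,[0,0,0],[0,0,0]],[32,[0,0,0],[0,0,0]],[32,[0,0,0],[0,0,0]]]'

```text
t: 24.7
ee_pos: [0.4846, -0.3217, 0.0639]
eef_rot: [0.001, 0.565, 0.825, 0.0]
wrist_force: [0.3, 0.3, -1.0]
grip_width: 0.0414
```

Run:
```python
from h import *
s=manip.read_state();q=s['eef_rot'];p=np.array(s['ee_pos'])*1000
yaw=2*np.degrees(np.arctan2(q[2],q[1]))-90
d=np.array([486,-322])-p[:2]; a=np.radians(yaw)
print(p,yaw,'tx',-np.sin(a)*d[0]+np.cos(a)*d[1],'ty',np.cos(a)*d[0]+np.sin(a)*d[1],s['wrist_force'],s['grip_width'])
```

```text
[ 484.62539039 -321.66674633   63.92877852] 21.2633839442162 tx -0.8090768823990824 ty 1.1601742079606514 [ 0.25839104  0.2962106  -1.03936102] 0.04143753282240706
```

Call:
step_arm --series '[[32,[-0.8,1.2,15],[0,0,0]],[32,[0,0,15],[0,0,0]],[32,[0,0,6],[0,0,0]],[32,[0,0,3],[0,0,0]],[32,[0,0,0],[0,0,0]],[32,[0,0,0],[0,0,0]]]'

```text
t: 25.2
ee_pos: [0.4858, -0.322, 0.0242]
eef_rot: [0.0, 0.564, 0.826, -0.0]
wrist_force: [0.6, 0.3, -0.2]
grip_width: 0.0416
```

Run:
```python
from ov import *
c=np.array([.4862,-.3216])
h=overlay(grab('scene'),(160,115,250,185),8,c,21.6,CR[1:])
cv2.imwrite('pics/d9.png',h)
```

```text
(no output)
```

View pics/d9.png

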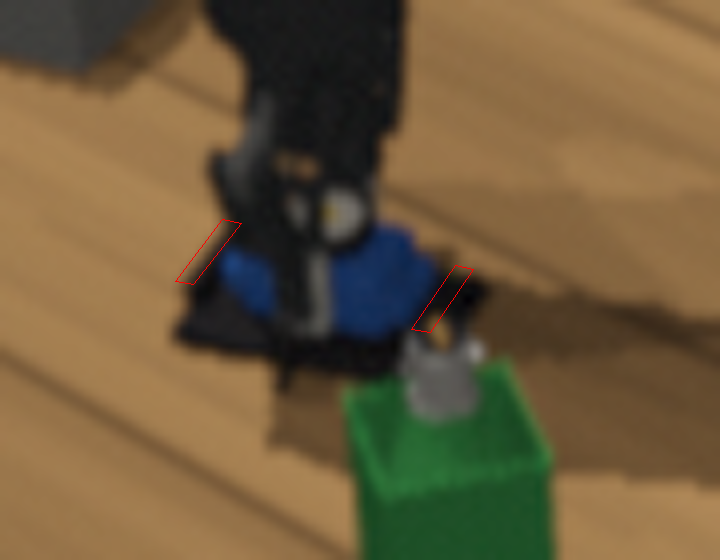

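The lamp sits between the cheeks (left cheek near (205,290), right near (460,300)); release.

Call:
step_arm --series '[[32,[0,0,0.6],[0,0,0]],[32,[0,0,0],[0,0,0]],[65,[0,0,0],[0,0,0]],[65,[0,0,0],[0,0,0]],[65,[0,0,0],[0,0,0]],[65,[0,0,0],[0,0,0]],[65,[0,0,0],[0,0,0]],[65,[0,0,-20],[0,0,0]],[65,[0,0,-30],[0,0,0]],[65,[0,0,-35],[0,0,0]]]'

```text
t: 26.08
ee_pos: [0.4845, -0.3213, 0.1079]
eef_rot: [-0.001, 0.564, 0.826, -0.0]
wrist_force: [0.8, 0.6, 0.0]
grip_width: 0.0648
```

Call:
step_arm --series '[[60,[0,0,-35],[0,0,-6.87]],[60,[0,0,-35],[0,0,-6.87]],[60,[0,0,-35],[0,0,-6.87]],[60,[0,0,-15],[0,0,-6.87]],[60,[0,0,0],[0,0,-6.87]],[60,[0,0,0],[0,0,-6.87]],[60,[0,0,0],[0,0,-6.87]],[60,[0,0,0],[0,0,-6.86]],[60,[0,0,0],[0,0,-6.86]],[60,[0,0,0],[0,0,-6.86]]]'

```text
t: 26.92
ee_pos: [0.4854, -0.3217, 0.2281]
eef_rot: [0.0, -0.003, 1.0, -0.0]
wrist_force: [-0.7, 0.4, -0.3]
grip_width: 0.06
```

Run:
```python
from m import *
s=manip.read_state();print(s['ee_pos'],s['eef_rot'],s['grip_width'])
A=grab('top'); hv=cv2.cvtColor(A['pixels'],cv2.COLOR_BGR2HSV).astype(int)
m=(hv[...,0]>95)&(hv[...,0]<130)&(hv[...,1]>110)
c,st,mm=cen(m,(325,195,400,265)); r,bx=rect(mm); print('lamp',c,st,ang(A,bx,.032))
```

```text
[ 0.48537164 -0.32165128  0.22805436] [ 1.15742367e-06 -2.61038028e-03  9.99996593e-01 -2.36929971e-05] 0.06001930277571671
lamp [358.66909091 227.56727273] [346 217  30  22 275] (array([ 0.48567916, -0.31900133,  0.032     ]), np.float64(110.5659833678694), array([0.0805, 0.0445, 0.0804, 0.0442]))
```

Call:
step_arm --series '[[60,[0,20,0],[0,0,0.3]],[60,[1,30,0],[0,0,0]],[60,[1,35,0],[0,0,0]],[60,[1,35,0],[0,0,0]],[60,[1,35,0],[0,0,0]],[60,[1,35,0],[0,0,0]],[60,[1,35,0],[0,0,0]],[60,[1,35,0],[0,0,0]],[60,[1,35,0],[0,0,0]],[60,[1,35,0],[0,0,0]]]'

```text
t: 27.8
ee_pos: [0.4778, 0.01, 0.2282]
eef_rot: [0.0, 0.005, 1.0, 0.0]
wrist_force: [1.1, -1.6, 0.9]
grip_width: 0.0599
```

Call:
step_arm --series '[[60,[0.3,35,0],[0,0,0]],[60,[0,35,0],[0,0,0]],[60,[0,35,0],[0,0,0]],[60,[0,35,0],[0,0,0]],[60,[0,35,0],[0,0,0]],[60,[0,35,0],[0,0,0]],[60,[0,35,0],[0,0,0]],[60,[0,25,0],[0,0,0]],[60,[0,16.8,0],[0,0,0]],[60,[0,0,0],[0,0,0]]]'

```text
t: 28.63
ee_pos: [0.4787, 0.2989, 0.2276]
eef_rot: [-0.0, 0.002, 1.0, 0.0]
wrist_force: [-1.3, 0.1, 0.2]
grip_width: 0.0597
```

Call:
step_arm --series '[[60,[0,0,20],[0,0,0]],[60,[0,0,25],[0,0,0]],[60,[0,0,10],[0,0,0]],[60,[0,0,0],[0,0,0]],[60,[0,0,0],[0,0,0]]]'

```text
t: 29.05
ee_pos: [0.4798, 0.2948, 0.1733]
eef_rot: [-0.0, 0.004, 1.0, -0.0]
wrist_force: [0.1, 0.5, 0.7]
grip_width: 0.0599
```

Run:
```python
from m import *
s=manip.read_state();print(s['ee_pos'],s['eef_rot'],s['grip_width'])
A=grab('top'); hv=cv2.cvtColor(A['pixels'],cv2.COLOR_BGR2HSV).astype(int)
m=(hv[...,0]>95)&(hv[...,0]<130)&(hv[...,1]>110)
c,st,mm=cen(m,(325,195,400,265)); r,bx=rect(mm); print('lamp',c,st,ang(A,bx,.032))
c,st,mm=cen((hv[...,1]<60)&(hv[...,2]>170),(345,212,375,240)); print('lens',c,st,onz(A,*c,.05))
```

```text
[0.47975677 0.29479555 0.17330859] [-2.08416562e-04  3.66187293e-03  9.99993239e-01 -2.61171715e-04] 0.05994034670686115
lamp [359.93127148 227.51890034] [346 217  32  22 291] (array([ 0.48584865, -0.31959676,  0.032     ]), np.float64(111.30937765598564), array([0.0813, 0.044 , 0.0812, 0.0437]))
lens [365.02380952 227.91666667] [360 223  11  11  84] [ 0.48517828 -0.3223337   0.05      ]
```

Lamp check: lens at (0.485, −0.322), yaw 111.3° against the cradle's 111.6°: good. Now fetch the sleeved bulb.

Call:
step_arm --series '[[60,[3.6,0.3,20],[0,0,-0.4]],[60,[0,0,30],[0,0,0]],[60,[0,0,20],[0,0,0]],[60,[0,0,0],[0,0,0]],[60,[0,0,0],[0,0,0]]]'

```text
t: 29.52
ee_pos: [0.4764, 0.2956, 0.1038]
eef_rot: [0.0, -0.0, 1.0, -0.0]
wrist_force: [0.2, -0.2, 0.8]
grip_width: 0.06
```

Call:
step_arm --series '[[12,[0,0,0],[0,0,0]],[12,[0,0,0],[0,0,0]],[12,[0,0,0],[0,0,0]],[12,[0,0,0],[0,0,0]],[12,[0,0,0],[0,0,0]],[12,[0,0,0],[0,0,0]],[12,[0,0,0],[0,0,0]]]'

```text
t: 30.1
ee_pos: [0.4769, 0.2957, 0.1044]
eef_rot: [0.001, -0.0, 1.0, 0.0]
wrist_force: [-0.8, -2.2, 10.3]
grip_width: 0.0232
```

Call:
step_arm --series '[[12,[0,0,-15],[0,0,0]],[12,[0,0,-30],[0,0,0]],[12,[0,0,-35],[0,0,0]],[12,[0,0,-35],[0,0,0]],[12,[0,0,-15],[0,0,0]],[12,[-6,-16,0],[0,0,0]],[12,[-9,-26,0],[0,0,0]],[12,[-10,-30,0],[0,0,0]],[12,[-10,-30,0],[0,0,0]],[12,[-10,-30,0],[0,0,0]]]'

```text
t: 30.93
ee_pos: [0.5214, 0.1622, 0.2338]
eef_rot: [0.0, -0.001, 1.0, 0.0]
wrist_force: [1.5, -0.1, -1.0]
grip_width: 0.0229
```

Call:
step_arm --series '[[12,[-10,-30,0],[0,0,0]],[12,[-10,-30,0],[0,0,0]],[12,[-10,-30,0],[0,0,0]],[12,[-10,-30,0],[0,0,0]],[12,[-10,-30,0],[0,0,0]],[12,[-10,-30,0],[0,0,0]],[12,[-6,-16.4,0],[0,0,0]],[12,[0,0,0],[0,0,0]],[12,[0,0,20],[0,0,0]],[12,[0,0,30],[0,0,0]]]'

```text
t: 31.77
ee_pos: [0.589, -0.0328, 0.1853]
eef_rot: [0.003, -0.0, 1.0, 0.0]
wrist_force: [1.7, 0.0, -1.8]
grip_width: 0.0228
```

Call:
step_arm --series '[[12,[0,0,30],[0,0,0]],[12,[0,0,25],[0,0,0]],[12,[0,0,18],[0,0,0]],[12,[0,0,5],[0,0,0]],[12,[0,0,0],[0,0,0]],[12,[0,0,0],[0,0,0]],[12,[0,0,0],[0,0,0]]]'

```text
t: 32.35
ee_pos: [0.5882, -0.0327, 0.1066]
eef_rot: [0.001, -0.001, 1.0, 0.0]
wrist_force: [0.2, -0.3, -0.9]
grip_width: 0.0229
```

Call:
step_arm --series '[[12,[0.3,0,4],[0,0,0]],[12,[0,0,2.5],[0,0,0]],[12,[0,0,1.2],[0,0,0]],[12,[0,0,0],[0,0,0]],[12,[0,0,0],[0,0,0]],[60,[0,0,0],[0,0,0]],[60,[0,0,0],[0,0,0]],[60,[0,0,0],[0,0,0]],[60,[0,0,0],[0,0,0]],[60,[0,0,0],[0,0,0]]]'

```text
t: 33.18
ee_pos: [0.587, -0.0327, 0.0972]
eef_rot: [-0.0, -0.001, 1.0, -0.0]
wrist_force: [-0.4, -0.4, -0.5]
grip_width: 0.0601
```

Call:
step_arm --series '[[60,[0,0,-20],[0,0,0]],[60,[0,0,-30],[0,0,0]],[60,[0,0,-35],[0,0,0]],[60,[0,0,-35],[0,0,0]],[60,[12,20,0],[0,0,0]],[60,[17,28,0],[0,0,0]],[60,[17,28,0],[0,0,0]],[60,[17,28,0],[0,0,0]],[60,[17,28,0],[0,0,0]],[60,[17,28,0],[0,0,0]]]'

```text
t: 34.02
ee_pos: [0.4889, 0.1283, 0.2174]
eef_rot: [0.0, -0.001, 1.0, -0.0]
wrist_force: [1.1, 0.8, -0.1]
grip_width: 0.0599
```

Call:
step_arm --series '[[60,[17,28,0],[0,0,0]],[60,[17,28,0],[0,0,0]],[60,[17,28,0],[0,0,0]],[60,[17,28,0],[0,0,0]],[60,[17,28,0],[0,0,0]],[60,[13,20.5,0],[0,0,0]],[60,[0,0,20],[0,0,0]],[60,[0,0,30],[0,0,0]],[60,[0,0,15],[0,0,0]],[60,[0,0,0],[0,0,0]]]'

```text
t: 34.85
ee_pos: [0.3903, 0.2866, 0.1496]
eef_rot: [-0.002, -0.001, 1.0, -0.002]
wrist_force: [-0.1, 0.1, 0.3]
grip_width: 0.0603
```

Run:
```python
from h import *
A=grab('top');grab('top')
s=manip.read_state();print(s['ee_pos'],s['eef_rot'],s['grip_width'],s['t'])
```

```text
[0.39179415 0.28748402 0.15257797] [-2.14770240e-04 -5.64985125e-04  9.99999789e-01 -2.37285409e-04] 0.060058628168660186 34.95
```

Call:
step_arm --series '[[60,[0,0.5,20],[0,0,0]],[60,[0,0,25],[0,0,0]],[60,[0,0,20],[0,0,0]],[60,[0,0,0],[0,0,0]],[60,[0,0,0],[0,0,0]],[12,[0,0,0],[0,0,0]],[12,[0,0,0],[0,0,0]],[12,[0,0,0],[0,0,0]],[12,[0,0,0],[0,0,0]],[12,[0,0,0],[0,0,0]]]'

```text
t: 35.78
ee_pos: [0.3925, 0.2882, 0.0886]
eef_rot: [0.001, -0.0, 1.0, 0.0]
wrist_force: [-0.5, -3.1, 11.0]
grip_width: 0.0227
```

Call:
step_arm --series '[[12,[0,0,0],[0,0,0]],[12,[0,0,0],[0,0,0]]]'

```text
t: 35.95
ee_pos: [0.3925, 0.2882, 0.0885]
eef_rot: [0.001, -0.0, 1.0, 0.0]
wrist_force: [-0.7, -3.4, 11.3]
grip_width: 0.0228
```

Call:
step_arm --series '[[12,[0,0,-15],[0,0,0]],[12,[0,0,-30],[0,0,0]],[12,[0,0,-35],[0,0,0]],[12,[0,0,-30],[0,0,0]],[12,[0,0,-10],[0,0,0]],[12,[-6,-15,0],[0,0,0]],[12,[-10,-25,0],[0,0,0]],[12,[-12,-30,0],[0,0,0]],[12,[-12,-30,0],[0,0,0]],[12,[-12,-30,0],[0,0,0]]]'

```text
t: 36.78
ee_pos: [0.4442, 0.1567, 0.2077]
eef_rot: [0.0, -0.001, 1.0, 0.0]
wrist_force: [1.2, 0.6, -1.2]
grip_width: 0.023
```

Call:
step_arm --series '[[12,[-12,-30,0],[0,0,0]],[12,[-12,-30,0],[0,0,0]],[12,[-12,-30,0],[0,0,0]],[12,[-10,-26,0],[0,0,0]],[12,[-6,-16.5,0],[0,0,0]],[12,[0,0,0],[0,0,0]],[12,[0,0,20],[0,0,0]],[12,[0,0,30],[0,0,0]],[12,[0,0,30],[0,0,0]],[12,[0,0,25],[0,0,0]]]'

```text
t: 37.62
ee_pos: [0.4955, 0.0261, 0.101]
eef_rot: [-0.0, -0.001, 1.0, 0.0]
wrist_force: [-0.5, -0.4, -1.8]
grip_width: 0.0228
```

Call:
step_arm --series '[[12,[0,0,12],[0,0,0]],[12,[0,0,4],[0,0,0]],[12,[0,0,0],[0,0,0]],[12,[0,0,0],[0,0,0]],[12,[0,0,0],[0,0,0]]]'

```text
t: 38.03
ee_pos: [0.4967, 0.0258, 0.0875]
eef_rot: [0.001, -0.001, 1.0, 0.0]
wrist_force: [0.1, -0.3, -0.7]
grip_width: 0.0229
```

Call:
step_arm --series '[[12,[0.3,0,2.5],[0,0,0]],[12,[0,0,1.5],[0,0,0]],[12,[0,0,0.5],[0,0,0]],[12,[0,0,0],[0,0,0]],[12,[0,0,0],[0,0,0]],[60,[0,0,0],[0,0,0]],[60,[0,0,0],[0,0,0]],[60,[0,0,0],[0,0,0]],[60,[0,0,0],[0,0,0]],[60,[0,0,0],[0,0,0]]]'

```text
t: 38.87
ee_pos: [0.4957, 0.0257, 0.0818]
eef_rot: [-0.0, -0.001, 1.0, -0.0]
wrist_force: [-0.2, -0.1, 0.3]
grip_width: 0.0599
```

Call:
step_arm --series '[[60,[0,0,-20],[0,0,0]],[60,[0,0,-35],[0,0,0]],[60,[0,0,-35],[0,0,0]],[60,[0,0,-40],[0,0,0]],[85,[-6.5,20,0],[0,0,0]],[85,[-6.5,30,0],[0,0,0]],[85,[-6.5,30,0],[0,0,0]],[85,[-6.5,30,0],[0,0,0]],[85,[-6.5,30,0],[0,0,0]],[85,[-6.5,30,0],[0,0,0]]]'

```text
t: 39.7
ee_pos: [0.5346, 0.1972, 0.2118]
eef_rot: [-0.0, -0.001, 1.0, 0.0]
wrist_force: [0.2, 0.3, 0.1]
grip_width: 0.085
```

Call:
step_arm --series '[[85,[-6.5,30,0],[0,0,0]],[85,[-6.5,30,0],[0,0,0]],[85,[-6.5,26,0],[0,0,0]],[85,[-5.8,20.5,0],[0,0,0]],[85,[0,0,0],[0,0,0]],[85,[0,0,20],[0,0,0]],[85,[0,0,20],[0,0,0]],[85,[0,0,0],[0,0,0]],[85,[0,0,0],[0,0,0]]]'

```text
t: 40.45
ee_pos: [0.5594, 0.3018, 0.1713]
eef_rot: [-0.001, -0.001, 1.0, -0.001]
wrist_force: [0.8, 0.3, 0.1]
grip_width: 0.085
```

Call:
step_arm --series '[[85,[-0.8,0.2,20],[0,0,0]],[85,[0,0,30],[0,0,0]],[85,[0,0,25],[0,0,0]],[85,[0,0,15],[0,0,0]],[85,[0,0,0],[0,0,0]],[85,[0,0,0],[0,0,0]]]'

```text
t: 40.95
ee_pos: [0.5609, 0.3024, 0.0828]
eef_rot: [0.0, -0.0, 1.0, 0.0]
wrist_force: [0.2, 0.2, 1.4]
grip_width: 0.0853
```

Call:
step_arm --series '[[40,[0,0,0],[0,0,0]],[40,[0,0,0],[0,0,0]],[40,[0,0,0],[0,0,0]],[40,[0,0,0],[0,0,0]],[40,[0,0,0],[0,0,0]],[40,[0,0,0],[0,0,0]],[40,[0,0,0],[0,0,0]]]' --grip_force 40

```text
t: 41.53
ee_pos: [0.5614, 0.3026, 0.0834]
eef_rot: [0.001, -0.0, 1.0, 0.0]
wrist_force: [-0.8, -2.9, 9.7]
grip_width: 0.0487
```

Call:
step_arm --series '[[40,[0,0,-10],[0,0,0]],[40,[0,0,-20],[0,0,0]],[40,[0,0,-20],[0,0,0]],[40,[0,0,-10],[0,0,0]],[40,[2,-20,0],[0,0,0]],[40,[4,-30,0],[0,0,0]],[40,[4,-30,0],[0,0,0]],[40,[4,-30,0],[0,0,0]],[40,[4,-30,0],[0,0,0]],[40,[2,-25,0],[0,0,0]]]'

```text
t: 42.37
ee_pos: [0.5402, 0.1352, 0.1422]
eef_rot: [0.0, -0.0, 1.0, -0.0]
wrist_force: [0.3, -0.4, -1.4]
grip_width: 0.0489
```

Call:
step_arm --series '[[40,[0.2,-14.6,0],[0,0,0]],[40,[0,0,0],[0,0,0]],[40,[0,0,15],[0,0,0]],[40,[0,0,20],[0,0,0]],[40,[0,0,15],[0,0,0]],[40,[0,0,8],[0,0,0]],[40,[0,0,3],[0,0,0]],[40,[0,0,0],[0,0,0]],[40,[0,0,0],[0,0,0]],[40,[0,0,0],[0,0,0]]]'

```text
t: 43.2
ee_pos: [0.541, 0.123, 0.0817]
eef_rot: [0.001, -0.001, 1.0, 0.0]
wrist_force: [-0.2, 0.0, -1.7]
grip_width: 0.0488
```

Call:
step_arm --series '[[40,[0.3,-0.3,2],[0,0,0]],[40,[0,0,1],[0,0,0]],[40,[0,0,0.7],[0,0,0]],[40,[0,0,0],[0,0,0]],[40,[0,0,0],[0,0,0]],[85,[0,0,0],[0,0,0]],[85,[0,0,0],[0,0,0]],[85,[0,0,0],[0,0,0]],[85,[0,0,0],[0,0,0]],[85,[0,0,0],[0,0,0]]]'

```text
t: 44.03
ee_pos: [0.5402, 0.1225, 0.0771]
eef_rot: [-0.0, -0.001, 1.0, -0.0]
wrist_force: [0.1, 0.1, -1.0]
grip_width: 0.0852
```

Call:
step_arm --series '[[85,[0,0,-15],[0,0,0]],[85,[0,0,-30],[0,0,0]],[85,[0,0,-35],[0,0,0]],[85,[0,0,-35],[0,0,0]],[85,[0,0,-20],[0,0,0]],[85,[0,30,0],[0,0,0]],[85,[5,40,0],[0,0,0]],[85,[5,40,0],[0,0,0]],[85,[5,40,0],[0,0,0]],[85,[5,40,0],[0,0,0]]]'

```text
t: 44.87
ee_pos: [0.5194, 0.3143, 0.2122]
eef_rot: [0.0, -0.0, 1.0, 0.0]
wrist_force: [1.2, 0.0, 0.5]
grip_width: 0.0852
```

Call:
step_arm --series '[[85,[10,40,0],[0,0,0]],[85,[10,40,0],[0,0,0]],[85,[10,30,0],[0,0,0]],[85,[10,20,0],[0,0,0]],[85,[0,0,0],[0,0,0]],[85,[0,0,0],[0,0,0]]]'

```text
t: 45.37
ee_pos: [0.479, 0.4434, 0.2116]
eef_rot: [-0.0, -0.002, 1.0, -0.0]
wrist_force: [0.7, -0.6, -0.3]
grip_width: 0.085
```

Run:
```python
from ov import *
A=grab('top','topF.png');B=grab('scene','sceneF.png')
a=A['pixels'];b=B['pixels']
cv2.imwrite('pics/e1.png',np.vstack([cv2.resize(a[165:290,175:390],None,fx=3.6,fy=2.4,interpolation=2),cv2.resize(b[130:255,175:355],None,fx=4.3,fy=2.3,interpolation=2)[:,:774]]))
a0=cv2.imread('pics/top0.png')
g=lambda x:cv2.cvtColor(x,cv2.COLOR_BGR2GRAY)
for n,im,f0 in(('top',a,'top0'),('scene',b,'scene0')):
    o=cv2.imread(f'pics/{f0}.png')
    bs={'top':{'can':(186,198,199,213),'refl':(222,211,247,236),'sleeve':(244,177,270,203),'opener':(228,238,248,288),'tape':(249,108,273,132),'jar':(151,121,176,146)},
        'scene':{'can':(297,188,317,235),'refl':(279,172,294,186),'sleeve':(235,176,264,218),'opener':(301,169,324,188),'tape':(180,235,208,260),'jar':(275,267,301,301)}}[n]
    for k,(u0,v0,u1,v1) in bs.items():
        r=cv2.matchTemplate(g(im)[v0-6:v1+6,u0-6:u1+6],g(o)[v0:v1,u0:u1],5); y,x=np.unravel_index(r.argmax(),r.shape)
        print(n,k,'shift px',x-6,y-6,round(float(r.max()),3))
```

```text
top can shift px 0 0 0.863
top refl shift px 0 0 0.749
top sleeve shift px 0 0 0.944
top opener shift px 0 0 1.0
top tape shift px 0 0 1.0
top jar shift px 0 0 1.0
scene can shift px 0 0 0.98
scene refl shift px 0 0 0.978
scene sleeve shift px 0 0 0.984
scene opener shift px 0 0 0.999
scene tape shift px 0 0 1.0
scene jar shift px 0 0 1.0
```

View pics/e1.png

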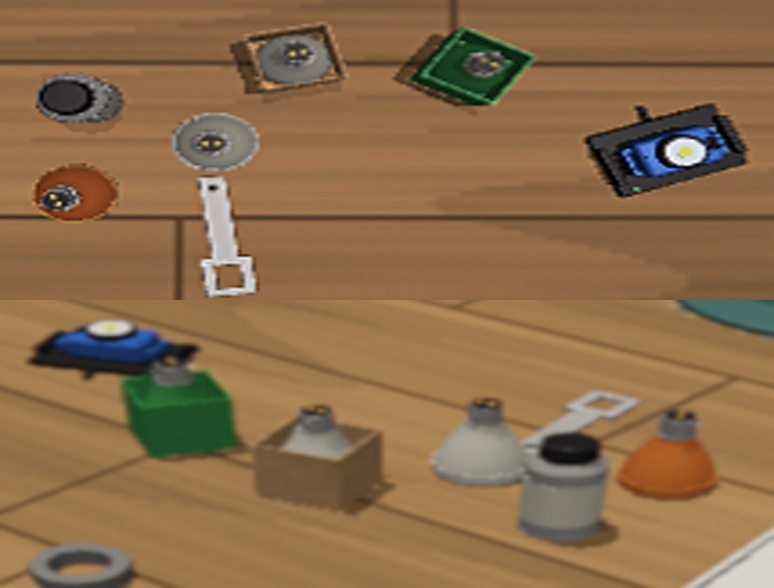

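```bash
python3 -c "
from station import manip
print(manip.read_state()['t']); print(manip.sign_off())"
```

```text
45.4667
the job is handed in; nothing more can be done
None
```

The job is done and handed in at t = 45.5 s, in the order asked. The spray can, reflector bulb and sleeved bulb went upright onto the tray. The headlamp then went onto its cradle, and all three things went back upright to their starting spots.

**Headlamp:** it lies lens up between the end cheeks. In the top view its lens was at (0.485, −0.322) m and its long axis at 111.3°. The cradle measured (0.486, −0.322) m and 111.6°. The outline of the blue shell put the centre about 2–3 mm further along, which is parallax or blur within the roughly 8 mm of room at each end.

**Final pictures:** nothing shifted by a whole pixel (about 2–3 mm) in either view for the three returned things, the opener, the tape or the jar. The match scores were lower in the top view for the reflector bulb (0.75) and the can (0.86). I put that down to changed shading and did not check further. All three stand upright, and the green and orange look-alikes show no sign of having moved.

**Disagreements:**
- The first grip on the can was about 8 mm too high, so I reopened, lowered the gripper and gripped again before lifting.
- The two cameras disagree by about 1–1.5 px (2–3 mm), which is close to the stated calibration limit.

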